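# Put the lids on the pots before firing

## Task

These four clay pots are dry and ready for the kiln, and each must be fired with its own lid on so that the two keep their fit: take the four lids from their board and set each one on the pot it was made for, fully home on the rim with its skirt inside the mouth. The clay is brittle, so set the lids down gently, do not let them drop, and leave the pots standing where they are.

Things in the scene. Friction and masses are not known exactly. Their poses are not given: they have to be found in the camera images.
- large_jar: The larger round jar, terracotta, open on top: 96 tall, belly 117 across, rim 108 across, mouth 90 across, about 0.85 kg. Loose, of dry clay, standing upright on an 26 mm high wooden board. Origin: centre of its underside, z up. (Sizes in mm.)
- small_jar: The smaller round jar, same clay: 72 tall, belly 84 across, rim 78 across, mouth 62 across, about 0.6 kg. Loose, of dry clay, standing upright on an 26 mm high wooden board. Origin: centre of its underside, z up. (Sizes in mm.)
- tea_caddy: The square caddy, same clay, rounded corners: 90 x 90, 90 tall, mouth 72 x 72, about 0.8 kg. Loose, of dry clay, standing upright on an 26 mm high wooden board. Origin: centre of its underside, z up. x and y run square to its sides. (Sizes in mm.)
- butter_dish: The oblong butter dish, same clay, rounded corners, a small lug at either end: 88 (x) x 134 (y), 58 tall, mouth 70 x 116, about 0.75 kg. Loose, of dry clay, standing upright on an 26 mm high wooden board. Origin: centre of its underside, z up. y runs along its length. (Sizes in mm.)
- large_jar_lid: Round lid of the larger jar, 109 across, 48 tall with its round knob, about 0.13 kg. Origin: centre of its underside, z up. Skirt z 0 to 12, tapered to guide itself into the mouth (3.5 clear of the mouth all round at its top, 10 at its bottom); the plate above it (z 12 to 22) rests on the rim. Knob 25 across, from z = 22 to 48 on the centre line. (Sizes in mm.)
- small_jar_lid: Round lid of the smaller jar, 79 across, 48 tall with its round knob, about 0.08 kg. Origin: centre of its underside, z up. Skirt z 0 to 12, tapered to guide itself into the mouth (3.5 clear of the mouth all round at its top, 10 at its bottom); the plate above it (z 12 to 22) rests on the rim. Knob 22 across, from z = 22 to 48 on the centre line. (Sizes in mm.)
- tea_caddy_lid: Square lid of the caddy, 91 x 91, 47 tall, about 0.12 kg. Origin: centre of its underside, z up. Skirt z 0 to 12, tapered to guide itself into the mouth (3.5 clear of the mouth all round at its top, 10 at its bottom); the plate above it (z 12 to 22) rests on the rim. Square knob 23 x 23 on the centre, z 22 to 47. x, y square to the sides; fits any quarter turn. (Sizes in mm.)
- butter_dish_lid: Oblong lid of the butter dish, 89 (x) x 135 (y), 46 tall, about 0.14 kg. Origin: centre of its underside, z up. Skirt z 0 to 12, tapered to guide itself into the mouth (3.5 clear of the mouth all round at its top, 10 at its bottom); the plate above it (z 12 to 22) rests on the rim. Handle: arched bar 14 thick along y, level for 40 at z 32 to 46. Fits either way round. (Sizes in mm.)

How it is judged:
At the end, for the whole second after the job is handed in: Each of the four lids sits on its own pot: centred within 10 mm, its plate down on the rim (height within 4 mm of fully seated), level and the pot upright within 0.1 rad, the square and oblong lids turned to their pot within 0.15 rad; no pot more than 40 mm from where it stood; everything at rest (horizontal distance between large_jar_lid and large_jar below 0.01 m and z of large_jar_lid in the frame of large_jar between 0.08 and 0.088 m and angle between each of large_jar_lid, large_jar, small_jar_lid, small_jar, tea_caddy_lid, tea_caddy, butter_dish_lid, butter_dish's own z axis and vertical below 0.1 rad and distance of each of large_jar, small_jar, tea_caddy, butter_dish from where it was at the start of the episode below 0.04 m and linear speed of each of large_jar_lid, large_jar, small_jar_lid, small_jar, tea_caddy_lid, tea_caddy, butter_dish_lid, butter_dish below 0.02 m/s and horizontal distance between small_jar_lid and small_jar below 0.01 m and z of small_jar_lid in the frame of small_jar between 0.056 and 0.064 m and horizontal distance between tea_caddy_lid and tea_caddy below 0.01 m and z of tea_caddy_lid in the frame of tea_caddy between 0.074 and 0.082 m and horizontal distance between butter_dish_lid and butter_dish below 0.01 m and z of butter_dish_lid in the frame of butter_dish between 0.042 and 0.05 m and angle between the y axis of butter_dish_lid and the y axis of butter_dish, either way round below 0.15 rad and (angle between the x axis of tea_caddy_lid and the x axis of tea_caddy, either way round below 0.15 rad or angle between the x axis of tea_caddy_lid and the y axis of tea_caddy, either way round below 0.15 rad)); the robot touches nothing.
It fails at once if the large jar is knocked over or shoved more than 40 mm (angle between large_jar's own z axis and vertical above 0.35 rad or distance of large_jar from where it was at the start of the episode above 0.04 m).
It fails at once if the small jar is knocked over or shoved more than 40 mm (angle between small_jar's own z axis and vertical above 0.35 rad or distance of small_jar from where it was at the start of the episode above 0.04 m).
It fails at once if the tea caddy is knocked over or shoved more than 40 mm (angle between tea_caddy's own z axis and vertical above 0.35 rad or distance of tea_caddy from where it was at the start of the episode above 0.04 m).
It fails at once if the butter dish is knocked over or shoved more than 40 mm (angle between butter_dish's own z axis and vertical above 0.35 rad or distance of butter_dish from where it was at the start of the episode above 0.04 m).
It fails at once if a lid is let fall (it drops freely, out of the fingers, faster than 0.7 m/s, that is from more than about 25 mm) ((linear speed of large_jar_lid above 0.7 m/s and contact force between the fingers and large_jar_lid below 0.02 N) or (linear speed of small_jar_lid above 0.7 m/s and contact force between the fingers and small_jar_lid below 0.02 N) or (linear speed of tea_caddy_lid above 0.7 m/s and contact force between the fingers and tea_caddy_lid below 0.02 N) or (linear speed of butter_dish_lid above 0.7 m/s and contact force between the fingers and butter_dish_lid below 0.02 N)).
It also fails if it takes over 109 s, if anything falls off the work surface, if the arm or the gripper's body presses on something with over 40 N, if the wrist force passes 120 N, or if a joint passes its speed limit or range.

## Robot

A 7-joint arm with a two-finger parallel gripper is mounted at the origin on a cart in front of the work surface, level with it; the furniture and walls round the work are solid. World frame = base frame: x ahead of the robot, y to its left, z up, the work surface at z = 0. Lengths are in m, angles in rad, forces in N, time in s.
With the tool pointing down it reaches from about 0.35 to 0.9 m from the base axis. Payload 8.1 kg.
Tool frame: the origin (TCP) lies at the very end of the fingers, on their centre line; the grasp point (between the pads) lies 19 mm behind it; z points along the fingers, y is the line along which they close (so a half turn about z gives the same grasp; the last joint's range is limited). The gripper opens to 85 mm and grips with 20 to 120 N. Pads are 22 mm wide; open, the fingers measure 114 mm over their backs; the gripper's body (76 mm by 85 mm) begins 54 mm behind the grasp point. The pads swing forward as they close: fully open they stand 13 mm farther back than shut.
Start: joints at [-1.289, 0.434, 0.025, 1.573, -0.012, 1.134, -0.075], TCP at [0.235, 0.579, 0.231] pointing down, gripper open.
Joint ranges: [-2.62, 2.62], [-0.44, 2.09], [-1.27, 1.32], [0.08, 2.57], [-1.32, 4.46], [0.12, 2], [-2.74, 2.74]. Speed limits (rad/s): [2.22, 2.22, 3.01, 3.01, 3.14, 3.14, 3.14].

## Interface

Orientations are given as a unit quaternion [w, x, y, z].
In Python, from rig import * gives the robot as it stands.
- The arm moves only by the tool carry_out, never from a script. Its argument "moves" is a list of rows, each a list of 6 numbers: the shift along the tool's x, y, z in units of 40 mm (1.0 is 40 mm), then the turn, a rotation vector about the tool's x, y, z in rad. In form: [[tx, ty, tz, ax, ay, az], ...]. A call has 1 to 20 rows; each row is the pose to reach, as a shift and turn from the pose commanded when the call began, along the tool's axes at that moment; what a row does not reach only later rows make up. A row lasts 1/8 s, in which the tool goes at most 62.5 mm and 10.7 degrees, less where a joint would pass 70% of its speed; a pose out of reach is approached as far as the arm can. A call with a gripper value outside its range is refused whole. "claw" is the opening, from 0 (shut) to 1 (fully open), set as the call begins (left out, the last holds). The fingers move at their own pace and stop on an object; "squeeze" is the grip in N (left out, the last holds). Time passes only in rows, so rows that repeat a pose let the fingers close. It gives the time, the measured TCP pose, the force, the opening and the grip force at its end, in the units of the state.
- get_state(): the state, without advancing time (a new reading comes with each control period).
- capture(name): name is "scene" or "top"; returns a dict with "frame" (420x560x3 uint8, blue, green, red), "intrinsics" (3x3 intrinsics, pixels), "extrinsics" (4x4, takes a point from world to camera coordinates). Camera axes: x right, y down, z forward; pixel columns grow to the right and rows downward; lengths in m; the calibration is good to about 2 mm. A picture is of the moment at which its call begins. There is no depth.
- close_job(): hands the job in; it is judged then, once.
The state is a dict: "clock": time; "joint_positions": joint angles; "joint_velocities": joint speeds; "tau": joint torques, N m; "eef_pos": TCP position; "tcp_rot": TCP orientation; "force": force on the tool from outside, world axes, zero at the start; "moment": the same for the moment, N m; "finger_gap": finger opening in m; "grasp_force": force on a finger pad.
Only numpy, scipy, OpenCV 4.12 (cv2) and the standard library are available. Lean on these libraries where they do the work, as an engineer would, in place of code of your own. Each camera call takes 0.05 s, during which the arm holds its last target. There are 200 camera calls.

## Working session

There is one attempt and no reset: what is moved stays moved. The work goes in short steps, Python scripts to look and compute and a tool call to move; the robot and the scene stay as the last step left them, time stands still between calls to the robot, and variables do not carry over. Pictures are saved under pics/ and viewed, at most 14 in all, crops included, and the job is handed in when it is done.

Besides the shell and the picture viewer there is one more tool, called as a command line: name --pt "numbers of a row" for each row, then --argument value for the rest. carry_out: Moves the arm, as the interface text tells. Its arguments: {"type":"object","properties":{"moves":{"type":"array","items":{"type":"array","items":{"type":"number"}}},"claw":{"type":"number"},"squeeze":{"type":"number"}},"required":["moves"]}

```bash
mkdir -p pics; python3 - <<'E'
from rig import *
import cv2,numpy as np,pickle
d={}
for n in("scene","top"):
    c=capture(n);d[n]=c;cv2.imwrite(f"pics/{n}0.png",c["frame"]);print(n,np.round(c["intrinsics"],1).tolist(),np.round(c["extrinsics"],3).tolist())
pickle.dump(d,open("c0.pkl","wb"))
print(get_state())
E
```

```text
scene [[425.2, 0.0, 281.8], [0.0, 425.2, 212.3], [0.0, 0.0, 1.0]] [[0.792, -0.61, 0.008, -0.443], [-0.459, -0.604, -0.651, 0.278], [0.402, 0.512, -0.759, 0.876], [0.0, 0.0, 0.0, 1.0]]
top [[421.8, 0.0, 283.6], [0.0, 421.8, 214.2], [0.0, 0.0, 1.0]] [[-0.008, -1.0, -0.022, 0.006], [-0.987, 0.011, -0.161, 0.544], [0.161, 0.02, -0.987, 0.846], [0.0, 0.0, 0.0, 1.0]]
{'clock': 0.1, 'joint_positions': array([-1.28867274,  0.43514478,  0.02494969,  1.57397757, -0.01163308,
        1.13398529, -0.07510711]), 'joint_velocities': array([ 0.00112432, -0.0006157 ,  0.00072302, -0.00545318,  0.00082289,
       -0.00052891, -0.00022795]), 'tau': array([ 3.50542585e-03, -6.71752238e+01,  1.02833938e+00, -3.16901886e+01,
        1.59005227e-02,  7.12636742e-03, -2.52364384e-05]), 'eef_pos': array([0.23442549, 0.57890162, 0.23062049]), 'tcp_rot': array([-8.88848353e-05,  1.91211258e-01,  9.81548667e-01, -6.79315414e-04]), 'force': array([ 0.0571495 , -0.09532469,  0.32891851]), 'moment': array([ 0.02785549, -0.02118912, -0.0449383 ]), 'grasp_force': 0.0, 'finger_gap': 0.08523779277672816}
```

View pics/scene0.png

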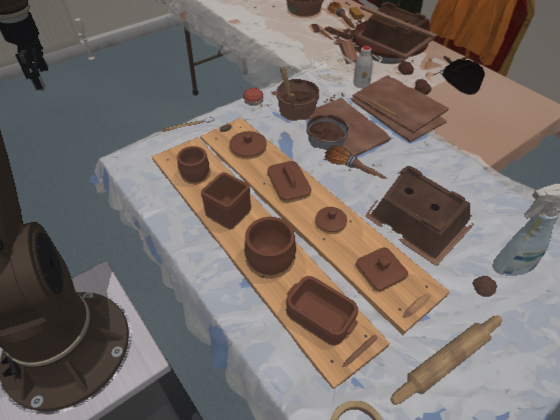

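View pics/top0.png

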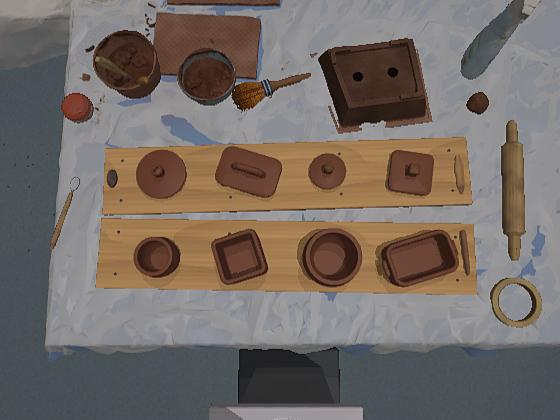

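The scene view and top view both show the board of lids (top view, left to right: large (161,173), butter (248,170), small (327,171), caddy (410,172)) and the board of pots (small (157,257), caddy (240,256), large (332,257), butter (420,258)).

```bash
python3 - <<'E'
import cv2,numpy as np,pickle
d=pickle.load(open("c0.pkl","rb"))
f=d["top"]["frame"]
cv2.imwrite("pics/pots.png",cv2.resize(f[215:300,110:310],None,fx=4,fy=4,interpolation=cv2.INTER_CUBIC))
a=cv2.resize(f[225:295,125:285],None,fx=5,fy=4.2,interpolation=cv2.INTER_CUBIC)
b=cv2.resize(f[225:295,300:460],None,fx=5,fy=4.2,interpolation=cv2.INTER_CUBIC)
cv2.imwrite("pics/pots.png",np.clip(np.vstack([a,b])*1.6,0,255).astype(np.uint8))
for n,c in d.items():
    E=c["extrinsics"];print(n,-E[:3,:3].T@E[:3,3])
for p in[(161,190),(410,190),(320,190),(60,257),(332,280),(332,257),(332,288),(312,257),(307,257),(240,256),(227,256),(420,243),(110,200)]:
    print(p,f[p[1],p[0]],cv2.cvtColor(f[p[1]:p[1]+1,p[0]:p[0]+1],cv2.COLOR_BGR2HSV)[0,0])
E
```

```text
scene [ 0.12648717 -0.55077323  0.84959672]
top [ 0.40080212 -0.01700959  0.92221922]
(161, 190) [ 49  62 102] [  7 133 102]
(410, 190) [ 58  72 110] [  8 121 110]
(320, 190) [ 75 118 156] [ 16 132 156]
(60, 257) [146 144 145] [135   3 146]
(332, 280) [37 48 79] [  8 136  79]
(332, 257) [ 60  73 112] [  7 118 112]
(332, 288) [ 81 123 161] [ 16 127 161]
(312, 257) [33 47 78] [  9 147  78]
(307, 257) [ 57  71 109] [  8 122 109]
(240, 256) [ 55  68 107] [  7 124 107]
(227, 256) [48 61 97] [  8 129  97]
(420, 243) [47 61 95] [  9 129  95]
(110, 200) [ 77 119 157] [ 16 130 157]
```

View pics/pots.png

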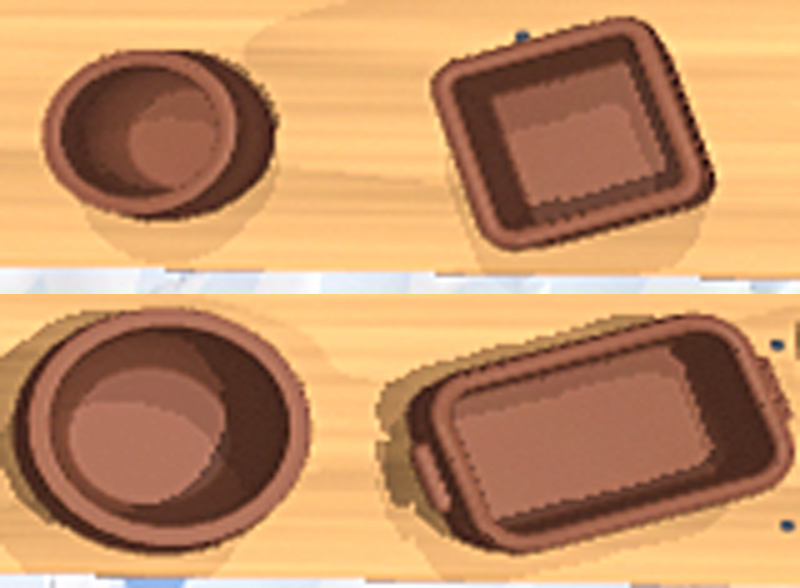

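```bash
cat > h.py <<'E'
import cv2,numpy as np
def mask(f,v):
    h=cv2.cvtColor(f,cv2.COLOR_BGR2HSV)
    return ((h[...,0]<13)&(h[...,1]>90)&(h[...,2]>v)).astype(np.uint8)
def cast(c,uv,z):
    K,E=c["intrinsics"],c["extrinsics"];R=E[:3,:3];C=-R.T@E[:3,3]
    uv=np.atleast_2d(uv).astype(float)
    r=np.c_[uv,np.ones(len(uv))]@np.linalg.inv(K).T@R
    return (C+r*((z-C[2])/r[:,2])[:,None])[:,:2]
def proj(c,p):
    q=c["extrinsics"]@np.r_[p,1];q=c["intrinsics"]@q[:3];return q[:2]/q[2]
def blob(c,seed,v,z,r=60):
    m=mask(c["frame"],v);n,l,s,ce=cv2.connectedComponentsWithStats(m,connectivity=4)
    best=max((i for i in range(1,n) if s[i,0]<=seed[0]<=s[i,0]+s[i,2] and s[i,1]<=seed[1]<=s[i,1]+s[i,3]),key=lambda i:s[i,4])
    # widths only count bounding box containing the seed
    k,_=cv2.findContours((l==best).astype(np.uint8),cv2.RETR_EXTERNAL,cv2.CHAIN_APPROX_NONE)
    k=max(k,key=len)[:,0]
    return (cast(c,k,z)*1000).astype(np.float32)
LID={"large":(161,173),"butter":(248,170),"small":(327,171),"caddy":(410,172)}
POT={"small":(157,257),"caddy":(240,256),"large":(332,257),"butter":(420,258)}
H={"large":96,"small":72,"caddy":90,"butter":58}
def fit(name,p):
    if name in("large","small"):
        (x,y),(a,b),_=cv2.fitEllipse(p);return round(x,1),round(y,1),round(a,1),round(b,1)
    (x,y),(a,b),t=cv2.minAreaRect(p)
    q=cv2.boxPoints(((x,y),(a,b),t));e=q[1]-q[0];f=q[2]-q[1];e=e if np.linalg.norm(e)>np.linalg.norm(f) else f
    return round(x,1),round(y,1),round(a,1),round(b,1),"longdir deg",round(np.degrees(np.arctan2(e[1],e[0]))%180,1)
E
python3 - <<'E'
from h import *;import pickle
d=pickle.load(open("c0.pkl","rb"));t=d["top"];s=d["scene"]
for v in(70,88,):
  for k in LID: print(v,"lid",k,fit(k,blob(t,LID[k],v,.048)))
for v in(80,88,95):
  for k in POT: print(v,"pot",k,fit(k,blob(t,POT[k],v,.026+H[k]/1e3)))
SL={"large":(248,145),"butter":(289,181),"small":(331,219),"caddy":(382,268)}
SP={"small":(193,163),"caddy":(226,200),"large":(270,245),"butter":(322,308)}
for v in(70,88):
  for k in LID: print(v,"scene lid",k,fit(k,blob(s,SL[k],v,.048)))
  for k in POT: print(v,"scene pot",k,fit(k,blob(s,SP[k],v,.026+H[k]/1e3)))
f=s["frame"];a=cv2.resize(f[115:300,150:420],None,fx=2.95,fy=2.95,interpolation=cv2.INTER_CUBIC)
cv2.imwrite("pics/sc.png",np.clip(a*1.6,0,255).astype(np.uint8))
E
```

```text
70 lid large (635.7, 264.9, 105.1, 105.7)
70 lid butter (638.0, 75.7, 134.3, 88.1, 'longdir deg', np.float32(72.8))
70 lid small (636.6, -93.5, 75.2, 75.9)
70 lid caddy (631.4, -270.1, 89.2, 89.4, 'longdir deg', np.float32(170.2))
88 lid large (635.4, 265.2, 103.7, 105.0)
88 lid butter (638.6, 75.5, 133.8, 86.2, 'longdir deg', np.float32(72.0))
88 lid small (636.5, -93.9, 73.1, 75.6)
88 lid caddy (631.9, -270.5, 88.4, 88.5, 'longdir deg', np.float32(170.3))
80 pot small (455.4, 257.9, 74.6, 74.8)
80 pot caddy (450.8, 82.8, 52.1, 54.7, 'longdir deg', np.float32(108.0))
80 pot large (447.1, -84.6, 55.1, 62.1)
80 pot butter (449.9, -273.6, 88.0, 135.7, 'longdir deg', np.float32(106.6))
88 pot small (455.4, 258.0, 73.9, 74.8)
88 pot caddy (450.8, 82.7, 52.1, 54.5, 'longdir deg', np.float32(108.0))
88 pot large (446.8, -84.7, 54.8, 61.0)
88 pot butter (448.7, -274.2, 85.6, 135.3, 'longdir deg', np.float32(106.9))
95 pot small (455.4, 256.9, 72.0, 72.8)
95 pot caddy (450.1, 82.1, 50.4, 53.8, 'longdir deg', np.float32(109.2))
95 pot large (446.5, -85.0, 53.9, 59.7)
95 pot butter (448.7, -27
[... 374 characters left out ...]
446.9, 74.6, 106.7, 106.5, 'longdir deg', np.float32(18.7))
70 scene pot large (444.6, -107.1, 106.1, 136.6)
70 scene pot butter (446.3, -277.7, 93.9, 149.6, 'longdir deg', np.float32(106.7))
88 scene lid large (634.0, 260.3, 105.3, 106.2)
88 scene lid butter (635.6, 71.1, 137.3, 90.1, 'longdir deg', np.float32(71.9))
88 scene lid small (635.4, -97.9, 75.0, 76.3)
88 scene lid caddy (630.6, -274.5, 91.5, 89.1, 'longdir deg', np.float32(80.7))
88 scene pot small (455.6, 256.7, 74.2, 75.0)
88 scene pot caddy (449.7, 84.8, 94.8, 89.0, 'longdir deg', np.float32(18.7))
88 scene pot large (451.0, -95.1, 104.2, 105.6)
88 scene pot butter (448.3, -271.5, 86.6, 138.8, 'longdir deg', np.float32(106.7))
```

View pics/sc.png

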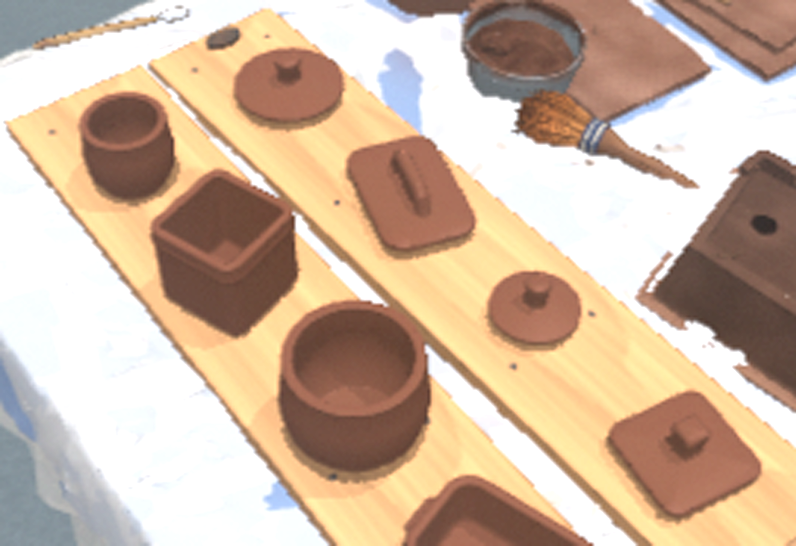

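The crop shows the lids flat on their board, skirt down. Next I select the rim rings by bounding box and write the move helper.

```bash
sed -i 's/key=lambda i:s\[i,4\])/key=lambda i:s[i,2]*s[i,3]*(s[i,2]<90))/' h.py
cat > g.py <<'E'
import sys,numpy as np
from rig import *
from scipy.spatial.transform import Rotation as R
# args: x y z(mm) yaw_of_tool_y(deg): row from current pose
s=get_state();q=s["tcp_rot"];r=R.from_quat([q[1],q[2],q[3],q[0]])
print("t",round(s["clock"],2),"pos",np.round(s["eef_pos"]*1000,1),"yaw y",np.round(np.degrees(np.arctan2(*r.as_matrix()[[1,0],1])),2),"F",np.round(s["force"],1),"gap",round(s["finger_gap"]*1000,1),"grip",round(float(s["grasp_force"]),1))
for a in sys.argv[1:]:
    x,y,z,w=map(float,a.split(","));w=np.radians(w)
    best=None
    for k in(0,np.pi):
        Y=np.array([np.cos(w+k),np.sin(w+k),0]);Z=np.array([0,0,-1.]);T=np.c_[np.cross(Y,Z),Y,Z]
        v=(r.inv()*R.from_matrix(T)).as_rotvec()
        if best is None or np.linalg.norm(v)<np.linalg.norm(best): best=v
    print(a,np.round(np.r_[r.inv().apply(np.array([x,y,z])/1000-s["eef_pos"])/.04,best],3).tolist())
E
python3 - <<'E'
from h import *;import pickle
d=pickle.load(open("c0.pkl","rb"));t=d["top"]
for k in POT: print("pot",k,fit(k,blob(t,POT[k],88,.026+H[k]/1e3)))
E
python3 g.py 635.5,265,200,68 635.5,265,80,68 635.5,265,51,68
```

```text
pot small (455.4, 258.0, 73.9, 74.8)
pot caddy (452.7, 87.5, 86.9, 87.4, 'longdir deg', np.float32(108.5))
pot large (450.8, -94.3, 104.4, 104.8)
pot butter (448.7, -274.2, 85.6, 135.3, 'longdir deg', np.float32(106.9))
t 0.1 pos [234.4 578.9 230.6] yaw y 67.95 F [ 0.1 -0.1  0.3] gap 85.2 grip 0.0
635.5,265,200,68 [-12.239, -3.509, 0.771, -0.001, 0.0, -0.001]
635.5,265,80,68 [-12.239, -3.505, 3.771, -0.001, 0.0, -0.001]
635.5,265,51,68 [-12.239, -3.504, 4.496, -0.001, 0.0, -0.001]
```

carry_out --pt "-12.24 -3.51 0.77 0 0 0" --pt "-12.24 -3.51 0.77 0 0 0" --pt "-12.24 -3.51 0.77 0 0 0" --pt "-12.24 -3.51 0.77 0 0 0" --pt "-12.24 -3.51 0.77 0 0 0" --pt "-12.24 -3.51 0.77 0 0 0" --pt "-12.24 -3.51 0.77 0 0 0" --pt "-12.24 -3.51 0.77 0 0 0" --pt "-12.24 -3.51 0.77 0 0 0" --pt "-12.24 -3.51 0.77 0 0 0" --pt "-12.24 -3.51 0.77 0 0 0" --pt "-12.24 -3.51 0.77 0 0 0" --pt "-12.24 -3.51 1.8 0 0 0" --pt "-12.24 -3.51 2.8 0 0 0" --pt "-12.24 -3.51 3.5 0 0 0" --pt "-12.24 -3.51 3.5 0 0 0" --pt "-12.24 -3.51 3.5 0 0 0" --claw 0.65 --squeeze 40

```text
clock: 2.22
eef_pos: [0.6362, 0.2662, 0.0928]
tcp_rot: [0.001, 0.191, 0.982, 0.001]
force: [-0.2, -0.1, 0.3]
finger_gap: 0.0552
grasp_force: 0.0
```

```bash
python3 g.py 635.5,265,51,68; python3 -c "
from rig import *;import cv2
f=capture('scene')['frame'];a=cv2.resize(f[40:210,150:390],None,fx=3.3,fy=3.3);cv2.imwrite('pics/a1.png',cv2.convertScaleAbs(a,alpha=1.6))"
```

```text
t 2.23 pos [636.2 266.2  92.8] yaw y 67.99 F [-0.2 -0.1  0.3] gap 55.2 grip 0.0
635.5,265,51,68 [0.005, -0.036, 1.045, 0.001, 0.001, -0.0]
```

View pics/a1.png

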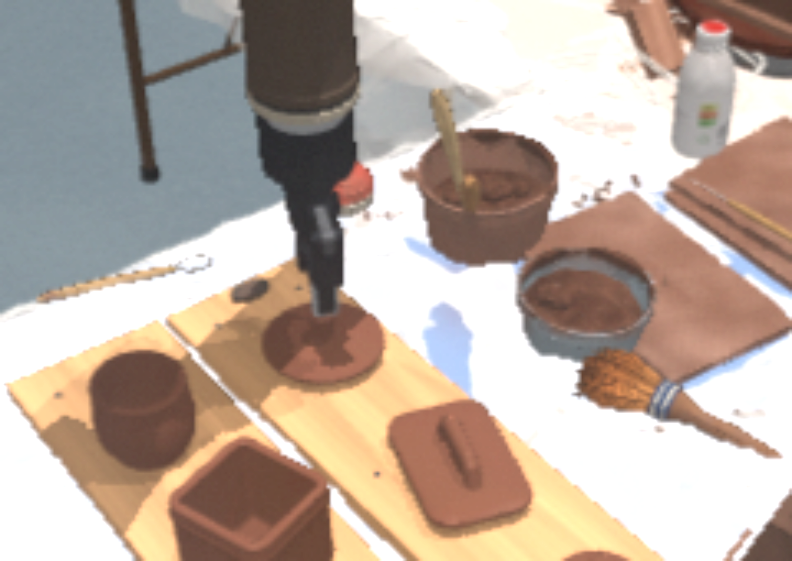

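Gripper stands above the large lid's knob (crop (325,310)). Descend and grip.

carry_out --pt "0 -0.03 0.4 0 0 0" --pt "0 -0.03 0.7 0 0 0" --pt "0 -0.03 0.9 0 0 0" --pt "0 -0.03 1.0 0 0 0" --pt "0 -0.03 1.0 0 0 0" --pt "0 -0.03 1.0 0 0 0"

```text
clock: 3.02
eef_pos: [0.6355, 0.2644, 0.0517]
tcp_rot: [0.0, 0.191, 0.982, 0.0]
force: [-0.0, -0.3, 0.2]
finger_gap: 0.0553
grasp_force: 0.0
```

carry_out --pt "0 0 0 0 0 0" --pt "0 0 0 0 0 0" --pt "0 0 0 0 0 0" --pt "0 0 0 0 0 0" --pt "0 0 0 0 0 0" --pt "0 0 0 0 0 0" --claw 0

```text
clock: 3.78
eef_pos: [0.6356, 0.2645, 0.0519]
tcp_rot: [0.0, 0.191, 0.982, 0.0]
force: [0.4, 0.4, 6.3]
finger_gap: 0.0231
grasp_force: 39.4
```

carry_out --pt "0 0 -0.2 0 0 0" --pt "0 0 -0.8 0 0 0" --pt "0 0 -1.8 0 0 0" --pt "0 0 -3.0 0 0 0" --pt "0 0 -4.2 0 0 0" --pt "0 0 -4.7 0 0 0" --pt "0 0 -4.7 0 0 0"

```text
clock: 4.65
eef_pos: [0.6359, 0.2644, 0.2411]
tcp_rot: [0.001, 0.191, 0.982, 0.001]
force: [0.2, -0.1, -3.2]
finger_gap: 0.0235
grasp_force: 39.4
```

```bash
python3 g.py 451,-94.5,240,68 451,-94.5,240,90
```

```text
t 4.65 pos [635.9 264.4 241.1] yaw y 67.94 F [ 0.2 -0.1 -3.2] gap 23.5 grip 39.4
451,-94.5,240,68 [0.915, -10.051, 0.003, 0.002, 0.002, -0.001]
451,-94.5,240,90 [0.915, -10.051, 0.003, 0.002, 0.002, -0.385]
```

carry_out --pt "0.03 -0.3 0 0 0 0" --pt "0.1 -1.1 0 0 0 0" --pt "0.19 -2.1 0 0 0 0" --pt "0.28 -3.1 0 0 0 0" --pt "0.37 -4.1 0 0 0 0" --pt "0.46 -5.1 0 0 0 0" --pt "0.55 -6.1 0 0 0 0" --pt "0.64 -7.1 0 0 0 0" --pt "0.73 -8.1 0 0 0 0" --pt "0.82 -9.0 0 0 0 0" --pt "0.9 -9.7 0 0 0 0" --pt "0.915 -10.05 0 0 0 0" --pt "0.915 -10.05 0 0 0 0" --pt "0.915 -10.05 0 0 0 0"

```text
clock: 6.4
eef_pos: [0.4508, -0.0935, 0.239]
tcp_rot: [-0.0, 0.191, 0.982, 0.0]
force: [-0.5, -0.6, -1.3]
finger_gap: 0.0239
grasp_force: 39.4
```

```bash
python3 g.py 451,-94.5,155,68 451,-94.5,135,68; python3 -c "
from rig import *;import cv2
f=capture('scene')['frame'];a=cv2.resize(f[100:300,150:390],None,fx=2.9,fy=2.9);cv2.imwrite('pics/a2.png',cv2.convertScaleAbs(a,alpha=1.6))"
```

```text
t 6.4 pos [450.8 -93.5 239. ] yaw y 68.03 F [-0.5 -0.6 -1.3] gap 23.9 grip 39.4
451,-94.5,155,68 [-0.016, -0.021, 2.1, 0.0, -0.0, 0.0]
451,-94.5,135,68 [-0.016, -0.021, 2.6, 0.0, -0.0, 0.0]
```

View pics/a2.png

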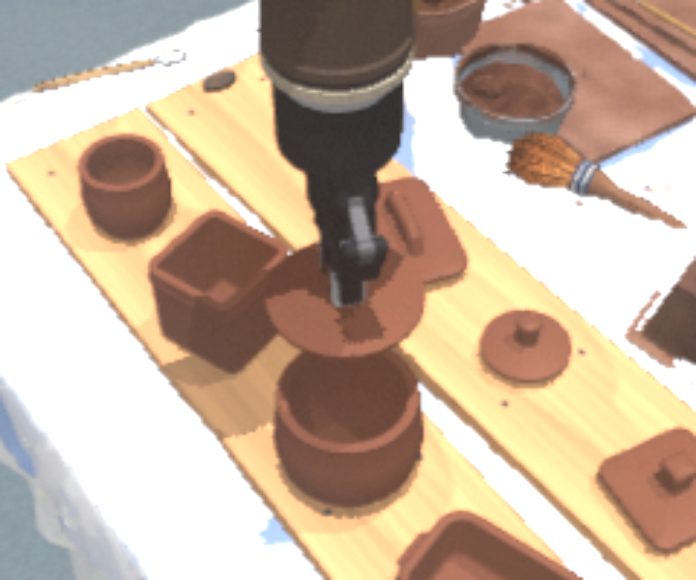

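Lid is held over the large jar (crop (348,300) above (350,410)). Lowering in steps.

carry_out --pt "-0.016 -0.02 0.4 0 0 0" --pt "-0.016 -0.02 1.0 0 0 0" --pt "-0.016 -0.02 1.6 0 0 0" --pt "-0.016 -0.02 2.0 0 0 0" --pt "-0.016 -0.02 2.1 0 0 0" --pt "-0.016 -0.02 2.2 0 0 0" --pt "-0.016 -0.02 2.3 0 0 0" --pt "-0.016 -0.02 2.35 0 0 0" --pt "-0.016 -0.02 2.4 0 0 0" --pt "-0.016 -0.02 2.45 0 0 0" --pt "-0.016 -0.02 2.45 0 0 0" --pt "-0.016 -0.02 2.45 0 0 0"

```text
clock: 7.95
eef_pos: [0.4507, -0.0956, 0.1414]
tcp_rot: [0.0, 0.191, 0.982, 0.0]
force: [-0.4, -0.4, -1.7]
finger_gap: 0.0236
grasp_force: 39.4
```

carry_out --pt "0 0 0.03 0 0 0" --pt "0 0 0.06 0 0 0" --pt "0 0 0.09 0 0 0" --pt "0 0 0.12 0 0 0" --pt "0 0 0.12 0 0 0" --pt "0 0 0.12 0 0 0"

```text
clock: 8.7
eef_pos: [0.4507, -0.0956, 0.1365]
tcp_rot: [0.0, 0.191, 0.982, 0.0]
force: [-0.5, -0.4, -0.6]
finger_gap: 0.0234
grasp_force: 39.4
```

carry_out --pt "0 0 0.03 0 0 0" --pt "0 0 0.06 0 0 0" --pt "0 0 0.06 0 0 0"

```text
clock: 9.07
eef_pos: [0.451, -0.0956, 0.1357]
tcp_rot: [0.001, 0.191, 0.982, 0.0]
force: [-7.8, 1.3, 23.5]
finger_gap: 0.0237
grasp_force: 42.0
```

carry_out --pt "0 0 -0.04 0 0 0" --pt "0 0 -0.04 0 0 0"

```text
clock: 9.32
eef_pos: [0.4508, -0.0956, 0.1358]
tcp_rot: [0.0, 0.191, 0.982, 0.0]
force: [-1.2, -0.1, 2.4]
finger_gap: 0.0232
grasp_force: 39.7
```

carry_out --pt "0 0 0 0 0 0" --pt "0 0 0 0 0 0" --pt "0 0 0 0 0 0" --pt "0 0 0 0 0 0" --pt "0 0 -0.1 0 0 0" --pt "0 0 -0.4 0 0 0" --pt "0 0 -1.2 0 0 0" --pt "0 0 -2.2 0 0 0" --pt "0 0 -2.8 0 0 0" --pt "0 0 -2.8 0 0 0" --pt "0 0 -2.8 0 0 0" --claw 0.65

```text
clock: 10.7
eef_pos: [0.4504, -0.0955, 0.2476]
tcp_rot: [-0.0, 0.191, 0.982, 0.0]
force: [-0.0, 0.9, -0.5]
finger_gap: 0.0556
grasp_force: 0.0
```

```bash
python3 g.py 636.5,-93.7,240,68 636.5,-93.7,95,68
```

```text
t 10.7 pos [450.4 -95.5 247.6] yaw y 67.95 F [-0.   0.9 -0.5] gap 55.6 grip 0.0
636.5,-93.7,240,68 [-4.296, 1.789, 0.189, 0.0, -0.0, -0.001]
636.5,-93.7,95,68 [-4.297, 1.788, 3.814, 0.0, -0.0, -0.001]
```

carry_out --pt "-1.2 0.5 0 0 0 0" --pt "-2.4 1.0 0 0 0 0" --pt "-3.6 1.5 0.1 0 0 0" --pt "-4.3 1.79 0.3 0 0 0" --pt "-4.3 1.79 1.4 0 0 0" --pt "-4.3 1.79 2.6 0 0 0" --pt "-4.3 1.79 3.6 0 0 0" --pt "-4.3 1.79 3.8 0 0 0" --pt "-4.3 1.79 3.8 0 0 0"

```text
clock: 11.82
eef_pos: [0.6369, -0.0939, 0.0957]
tcp_rot: [-0.0, 0.191, 0.982, -0.0]
force: [1.3, 0.9, 0.6]
finger_gap: 0.0554
grasp_force: 0.0
```

```bash
python3 g.py 636.5,-93.7,53,68; python3 -c "
from rig import *;import cv2,numpy as np
f=capture('scene')['frame'];a=f[180:300,200:360];f=capture('top')['frame'];b=f[200:320,250:410]
a=cv2.resize(np.hstack([a,b]),None,fx=2.5,fy=2.5);cv2.imwrite('pics/a3.png',cv2.convertScaleAbs(a,alpha=1.6))"
```

```text
t 11.82 pos [636.9 -93.9  95.7] yaw y 67.94 F [1.3 0.9 0.6] gap 55.4 grip 0.0
636.5,-93.7,53,68 [0.011, 0.002, 1.068, -0.0, -0.001, -0.001]
```

View pics/a3.png

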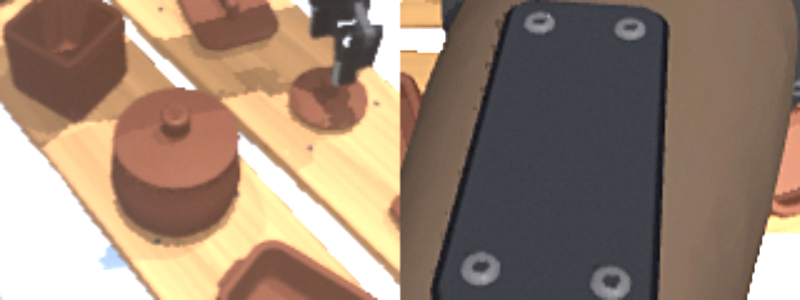

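The large lid sits flush on its jar (crop (175,140)); the gripper is over the small lid.

carry_out --pt "0.01 0 0.4 0 0 0" --pt "0.01 0 0.7 0 0 0" --pt "0.01 0 0.95 0 0 0" --pt "0.01 0 1.06 0 0 0" --pt "0.01 0 1.06 0 0 0" --pt "0.01 0 1.06 0 0 0"

```text
clock: 12.68
eef_pos: [0.6369, -0.0937, 0.0536]
tcp_rot: [0.0, 0.191, 0.982, 0.0]
force: [0.1, 0.5, 0.3]
finger_gap: 0.0554
grasp_force: 0.0
```

carry_out --pt "0 0 0 0 0 0" --pt "0 0 0 0 0 0" --pt "0 0 0 0 0 0" --pt "0 0 0 0 0 0" --pt "0 0 0 0 0 0" --pt "0 0 0 0 0 0" --claw 0

```text
clock: 13.42
eef_pos: [0.6368, -0.0937, 0.0537]
tcp_rot: [0.0, 0.191, 0.982, 0.0]
force: [-0.5, -0.4, 5.7]
finger_gap: 0.0205
grasp_force: 39.2
```

carry_out --pt "0 0 -0.2 0 0 0" --pt "0 0 -0.8 0 0 0" --pt "0 0 -1.8 0 0 0" --pt "0 0 -3.0 0 0 0" --pt "0 0 -4.2 0 0 0" --pt "0 0 -4.7 0 0 0" --pt "0 0 -4.7 0 0 0"

```text
clock: 14.3
eef_pos: [0.6374, -0.0938, 0.2431]
tcp_rot: [0.002, 0.191, 0.982, 0.0]
force: [0.9, 0.1, -1.0]
finger_gap: 0.0202
grasp_force: 39.3
```

```bash
python3 g.py 455.5,257.5,240,68 455.5,257.5,114,68
```

```text
t 14.3 pos [637.4 -93.8 243.1] yaw y 67.95 F [ 0.9  0.1 -1. ] gap 20.2 grip 39.3
455.5,257.5,240,68 [7.512, 6.431, 0.062, 0.001, 0.003, -0.001]
455.5,257.5,114,68 [7.522, 6.428, 3.212, 0.001, 0.003, -0.001]
```

carry_out --pt "0.3 0.25 0 0 0 0" --pt "0.9 0.77 0 0 0 0" --pt "1.65 1.41 0 0 0 0" --pt "2.4 2.05 0 0 0 0" --pt "3.15 2.7 0 0 0 0" --pt "3.9 3.34 0 0 0 0" --pt "4.65 3.98 0 0 0 0" --pt "5.4 4.62 0 0 0 0" --pt "6.15 5.26 0 0 0 0" --pt "6.8 5.82 0 0 0 0" --pt "7.3 6.25 0 0 0 0" --pt "7.515 6.43 0.06 0 0 0" --pt "7.515 6.43 0.06 0 0 0" --pt "7.515 6.43 0.6 0 0 0" --pt "7.515 6.43 1.5 0 0 0" --pt "7.515 6.43 2.2 0 0 0" --pt "7.515 6.43 2.4 0 0 0" --pt "7.515 6.43 2.4 0 0 0" --pt "7.515 6.43 2.4 0 0 0"

```text
clock: 16.68
eef_pos: [0.4554, 0.2577, 0.1464]
tcp_rot: [0.001, 0.192, 0.981, 0.001]
force: [-0.4, 0.3, -1.2]
finger_gap: 0.0204
grasp_force: 39.2
```

```bash
python3 g.py 455.5,257.5,114,68; python3 -c "
from rig import *;import cv2,numpy as np
f=capture('scene')['frame'];a=f[110:230,120:280]
a=cv2.resize(a,None,fx=3.5,fy=3.5);cv2.imwrite('pics/a4.png',cv2.convertScaleAbs(a,alpha=1.6))"
```

```text
t 16.68 pos [455.4 257.7 146.4] yaw y 67.92 F [-0.4  0.3 -1.2] gap 20.4 grip 39.2
455.5,257.5,114,68 [-0.003, -0.005, 0.81, 0.001, 0.001, -0.001]
```

View pics/a4.png

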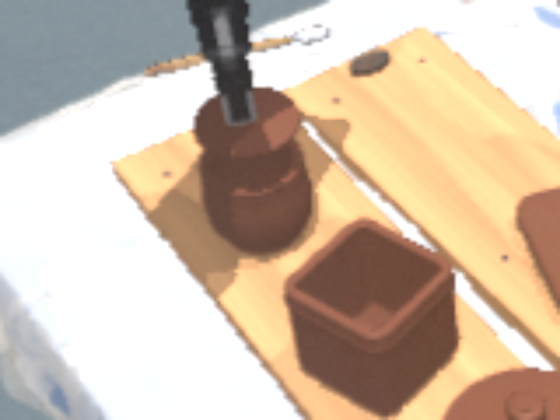

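Small lid above its jar (crop (248,118)), slightly tilted about the pads; lowering onto the rim should level it.

carry_out --pt "0 0 0.2 0 0 0" --pt "0 0 0.4 0 0 0" --pt "0 0 0.5 0 0 0" --pt "0 0 0.57 0 0 0" --pt "0 0 0.64 0 0 0" --pt "0 0 0.7 0 0 0" --pt "0 0 0.73 0 0 0" --pt "0 0 0.76 0 0 0" --pt "0 0 0.76 0 0 0" --pt "0 0 0.76 0 0 0"

```text
clock: 17.98
eef_pos: [0.4546, 0.2576, 0.115]
tcp_rot: [0.0, 0.191, 0.982, 0.0]
force: [0.2, 0.0, -0.7]
finger_gap: 0.0204
grasp_force: 39.2
```

carry_out --pt "0 0 0.03 0 0 0" --pt "0 0 0.05 0 0 0" --pt "0 0 0.05 0 0 0"

```text
clock: 18.35
eef_pos: [0.4548, 0.2577, 0.1136]
tcp_rot: [0.0, 0.191, 0.982, 0.0]
force: [-2.9, -0.9, 7.6]
finger_gap: 0.0206
grasp_force: 40.1
```

carry_out --pt "0 0 0.02 0 0 0" --pt "0 0 0.02 0 0 0" --pt "0 0 0 0 0 0"

```text
clock: 18.73
eef_pos: [0.4547, 0.2577, 0.1136]
tcp_rot: [0.0, 0.191, 0.982, 0.0]
force: [-1.1, -1.9, 2.4]
finger_gap: 0.0208
grasp_force: 39.6
```

carry_out --pt "0 0 0 0 0 0" --pt "0 0 0 0 0 0" --pt "0 0 0 0 0 0" --pt "0 0 0 0 0 0" --pt "0 0 -0.1 0 0 0" --pt "0 0 -0.4 0 0 0" --pt "0 0 -1.2 0 0 0" --pt "0 0 -2.2 0 0 0" --pt "0 0 -3.3 0 0 0" --pt "0 0 -3.3 0 0 0" --pt "0 0 -3.3 0 0 0" --claw 0.65

```text
clock: 20.1
eef_pos: [0.4544, 0.2575, 0.2452]
tcp_rot: [0.0, 0.191, 0.982, 0.0]
force: [-0.1, -0.3, 0.2]
finger_gap: 0.0553
grasp_force: 0.0
```

```bash
python3 g.py 638,75.7,240,-17.3 638,75.7,90,-17.3
```

```text
t 20.1 pos [454.4 257.5 245.2] yaw y 67.95 F [-0.1 -0.3  0.2] gap 55.3 grip 0.0
638,75.7,240,-17.3 [-5.96, -2.49, 0.13, 0.001, -0.0, 1.488]
638,75.7,90,-17.3 [-5.959, -2.492, 3.88, 0.001, -0.0, 1.488]
```

carry_out --pt "-0.7 -0.3 0 0 0 0.16" --pt "-1.4 -0.6 0 0 0 0.33" --pt "-2.1 -0.9 0 0 0 0.5" --pt "-2.8 -1.2 0 0 0 0.67" --pt "-3.5 -1.5 0 0 0 0.84" --pt "-4.2 -1.8 0 0 0 1.0" --pt "-4.9 -2.1 0 0 0 1.17" --pt "-5.5 -2.3 0 0 0 1.33" --pt "-5.96 -2.49 0.3 0 0 1.488" --pt "-5.96 -2.49 1.4 0 0 1.488" --pt "-5.96 -2.49 2.6 0 0 1.488" --pt "-5.96 -2.49 3.6 0 0 1.488" --pt "-5.96 -2.49 3.8 0 0 1.488" --pt "-5.96 -2.49 3.8 0 0 1.488"

```text
clock: 21.85
eef_pos: [0.6381, 0.0755, 0.0929]
tcp_rot: [-0.0, 0.806, 0.593, -0.0]
force: [0.0, 0.5, 0.0]
finger_gap: 0.0557
grasp_force: 0.0
```

```bash
python3 g.py 638,75.7,54,-17.3; python3 -c "
from rig import *;import cv2,numpy as np
f=capture('scene')['frame'];a=f[110:260,150:350]
a=cv2.resize(a,None,fx=3.5,fy=3.5);cv2.imwrite('pics/a5.png',cv2.convertScaleAbs(a,alpha=1.6))"
```

```text
t 21.85 pos [638.1  75.5  92.9] yaw y -17.32 F [0.  0.5 0. ] gap 55.7 grip 0.0
638,75.7,54,-17.3 [0.004, -0.002, 0.973, -0.001, 0.001, -0.0]
```

View pics/a5.png

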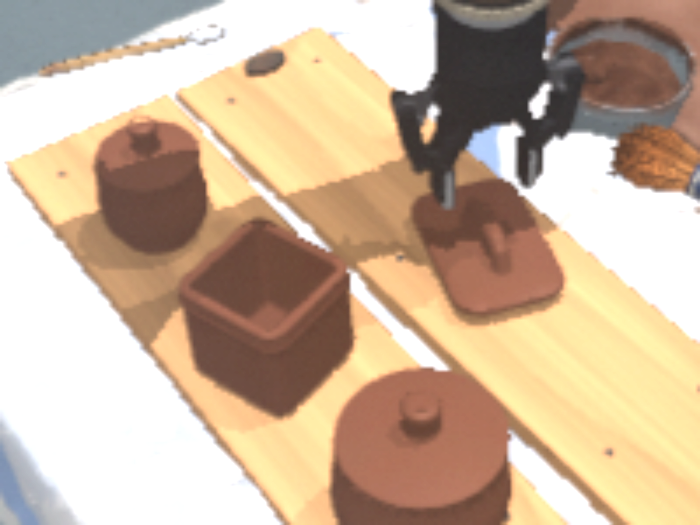

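Small lid is seated (crop (148,155)); the fingers straddle the butter lid's handle (495,235).

carry_out --pt "0 0 0.4 0 0 0" --pt "0 0 0.7 0 0 0" --pt "0 0 0.9 0 0 0" --pt "0 0 0.96 0 0 0" --pt "0 0 0.96 0 0 0" --pt "0 0 0.96 0 0 0"

```text
clock: 22.65
eef_pos: [0.6384, 0.0758, 0.0549]
tcp_rot: [0.0, 0.805, 0.593, 0.0]
force: [0.5, 0.4, -0.5]
finger_gap: 0.0561
grasp_force: 0.0
```

carry_out --pt "0 0 0 0 0 0" --pt "0 0 0 0 0 0" --pt "0 0 0 0 0 0" --pt "0 0 0 0 0 0" --pt "0 0 0 0 0 0" --pt "0 0 0 0 0 0" --claw 0

```text
clock: 23.4
eef_pos: [0.6384, 0.0758, 0.0547]
tcp_rot: [0.0, 0.805, 0.593, 0.0]
force: [-0.2, 1.1, 2.2]
finger_gap: 0.0124
grasp_force: 39.1
```

carry_out --pt "0 0 -0.2 0 0 0" --pt "0 0 -0.8 0 0 0" --pt "0 0 -1.8 0 0 0" --pt "0 0 -3.0 0 0 0" --pt "0 0 -4.2 0 0 0" --pt "0 0 -4.7 0 0 0" --pt "0 0 -4.7 0 0 0"

```text
clock: 24.28
eef_pos: [0.6387, 0.0757, 0.2442]
tcp_rot: [0.001, 0.805, 0.593, 0.001]
force: [-0.1, -0.1, -2.6]
finger_gap: 0.0126
grasp_force: 39.2
```

```bash
python3 g.py 448.7,-272.5,240,16.8 448.7,-272.5,100,16.8
```

```text
t 24.27 pos [638.7  75.7 244.2] yaw y -17.31 F [-0.1 -0.1 -2.6] gap 12.6 grip 39.2
448.7,-272.5,240,16.8 [-9.724, -1.945, 0.086, 0.003, -0.001, -0.595]
448.7,-272.5,100,16.8 [-9.729, -1.954, 3.586, 0.003, -0.001, -0.595]
```

carry_out --pt "-0.3 -0.06 0 0 0 -0.02" --pt "-1.1 -0.22 0 0 0 -0.07" --pt "-2.1 -0.42 0 0 0 -0.13" --pt "-3.1 -0.62 0 0 0 -0.19" --pt "-4.1 -0.82 0 0 0 -0.25" --pt "-5.1 -1.02 0 0 0 -0.31" --pt "-6.1 -1.22 0 0 0 -0.37" --pt "-7.1 -1.42 0 0 0 -0.43" --pt "-8.1 -1.62 0 0 0 -0.5" --pt "-9.0 -1.8 0 0 0 -0.55" --pt "-9.5 -1.9 0 0 0 -0.58" --pt "-9.725 -1.945 0.08 0 0 -0.595" --pt "-9.725 -1.945 0.08 0 0 -0.595" --pt "-9.725 -1.945 0.6 0 0 -0.595" --pt "-9.725 -1.945 1.5 0 0 -0.595" --pt "-9.725 -1.945 2.3 0 0 -0.595" --pt "-9.725 -1.945 2.7 0 0 -0.595" --pt "-9.725 -1.945 2.7 0 0 -0.595" --pt "-9.725 -1.945 2.7 0 0 -0.595"

```text
clock: 26.65
eef_pos: [0.4489, -0.2727, 0.1355]
tcp_rot: [0.001, 0.596, 0.803, 0.0]
force: [0.1, 0.3, -1.8]
finger_gap: 0.0124
grasp_force: 39.1
```

```bash
python3 g.py 448.7,-272.5,101,16.8; python3 -c "
from rig import *;import cv2,numpy as np
f=capture('scene')['frame'];a=f[200:360,240:440]
a=cv2.resize(a,None,fx=3.5,fy=3.5);cv2.imwrite('pics/a6.png',cv2.convertScaleAbs(a,alpha=1.6))"
```

```text
t 26.65 pos [ 448.9 -272.7  135.5] yaw y 16.8 F [ 0.1  0.3 -1.8] gap 12.4 grip 39.1
448.7,-272.5,101,16.8 [0.006, -0.006, 0.862, 0.001, 0.001, -0.0]
```

View pics/a6.png

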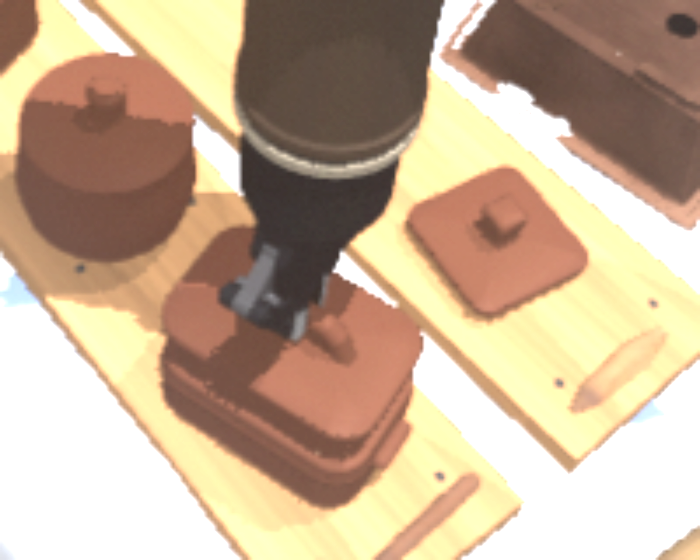

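Butter lid is parallel above the dish (crop (290,345)). Lower.

carry_out --pt "0 0 0.2 0 0 0" --pt "0 0 0.4 0 0 0" --pt "0 0 0.52 0 0 0" --pt "0 0 0.6 0 0 0" --pt "0 0 0.68 0 0 0" --pt "0 0 0.74 0 0 0" --pt "0 0 0.78 0 0 0" --pt "0 0 0.82 0 0 0" --pt "0 0 0.82 0 0 0" --pt "0 0 0.82 0 0 0"

```text
clock: 27.95
eef_pos: [0.4482, -0.2725, 0.1018]
tcp_rot: [0.0, 0.596, 0.803, 0.0]
force: [-1.1, -0.1, -1.7]
finger_gap: 0.0124
grasp_force: 39.1
```

carry_out --pt "0 0 0.03 0 0 0" --pt "0 0 0.05 0 0 0" --pt "0 0 0.05 0 0 0"

```text
clock: 28.32
eef_pos: [0.4485, -0.2725, 0.1005]
tcp_rot: [0.0, 0.596, 0.803, 0.0]
force: [-2.3, 3.5, 10.2]
finger_gap: 0.0124
grasp_force: 40.4
```

carry_out --pt "0 0 0.02 0 0 0" --pt "0 0 0.02 0 0 0" --pt "0 0 0 0 0 0"

```text
clock: 28.7
eef_pos: [0.4485, -0.2725, 0.1006]
tcp_rot: [0.0, 0.596, 0.803, 0.0]
force: [-0.8, 0.5, 2.2]
finger_gap: 0.0123
grasp_force: 39.7
```

carry_out --pt "0 0 0 0 0 0" --pt "0 0 0 0 0 0" --pt "0 0 0 0 0 0" --pt "0 0 0 0 0 0" --pt "0 0 -0.1 0 0 0" --pt "0 0 -0.4 0 0 0" --pt "0 0 -1.2 0 0 0" --pt "0 0 -2.3 0 0 0" --pt "0 0 -3.5 0 0 0" --pt "0 0 -3.5 0 0 0" --pt "0 0 -3.5 0 0 0" --claw 0.65

```text
clock: 30.08
eef_pos: [0.448, -0.2723, 0.2399]
tcp_rot: [0.0, 0.596, 0.803, 0.0]
force: [-0.5, 0.4, 1.2]
finger_gap: 0.0555
grasp_force: 0.0
```

```bash
python3 g.py 631.7,-270.3,240,-9.7 631.7,-270.3,92,-9.7 631.7,-270.3,54,-9.7
```

```text
t 30.07 pos [ 448.  -272.3  239.9] yaw y 16.79 F [-0.5  0.4  1.2] gap 55.5 grip 0.0
631.7,-270.3,240,-9.7 [-1.279, 4.411, 0.001, 0.001, -0.0, 0.462]
631.7,-270.3,92,-9.7 [-1.279, 4.409, 3.701, 0.001, -0.0, 0.462]
631.7,-270.3,54,-9.7 [-1.279, 4.408, 4.651, 0.001, -0.0, 0.462]
```

carry_out --pt "-0.3 1.1 0 0 0 0.12" --pt "-0.6 2.2 0 0 0 0.24" --pt "-0.95 3.3 0 0 0 0.36" --pt "-1.28 4.41 0.3 0 0 0.462" --pt "-1.28 4.41 1.4 0 0 0.462" --pt "-1.28 4.41 2.6 0 0 0.462" --pt "-1.28 4.41 3.6 0 0 0.462" --pt "-1.28 4.41 3.75 0 0 0.462" --pt "-1.28 4.41 4.1 0 0 0.462" --pt "-1.28 4.41 4.4 0 0 0.462" --pt "-1.28 4.41 4.6 0 0 0.462" --pt "-1.28 4.41 4.65 0 0 0.462" --pt "-1.28 4.41 4.65 0 0 0.462" --pt "-1.28 4.41 4.65 0 0 0.462"

```text
clock: 31.82
eef_pos: [0.6321, -0.2707, 0.0542]
tcp_rot: [0.0, 0.764, 0.645, 0.0]
force: [-0.1, -0.5, -0.3]
finger_gap: 0.0561
grasp_force: 0.0
```

carry_out --pt "0 0 0 0 0 0" --pt "0 0 0 0 0 0" --pt "0 0 0 0 0 0" --pt "0 0 0 0 0 0" --pt "0 0 0 0 0 0" --pt "0 0 0 0 0 0" --claw 0

```text
clock: 32.58
eef_pos: [0.6321, -0.2707, 0.0541]
tcp_rot: [0.0, 0.764, 0.645, 0.0]
force: [0.3, -0.1, 4.7]
finger_gap: 0.0222
grasp_force: 40.8
```

carry_out --pt "0 0 -0.2 0 0 0" --pt "0 0 -0.8 0 0 0" --pt "0 0 -1.8 0 0 0" --pt "0 0 -3.0 0 0 0" --pt "0 0 -4.2 0 0 0" --pt "0 0 -4.9 0 0 0" --pt "0 0 -4.9 0 0 0"

```text
clock: 33.45
eef_pos: [0.6325, -0.2712, 0.2522]
tcp_rot: [0.002, 0.764, 0.645, 0.001]
force: [-0.3, -0.8, -1.4]
finger_gap: 0.0219
grasp_force: 40.1
```

```bash
python3 g.py 452.5,87.3,240,18.6 452.5,87.3,132,18.6
```

```text
t 33.45 pos [ 632.5 -271.2  252.2] yaw y -9.69 F [-0.3 -0.8 -1.4] gap 21.9 grip 40.1
452.5,87.3,240,18.6 [8.078, -5.947, 0.277, 0.004, 0.002, -0.494]
452.5,87.3,132,18.6 [8.08, -5.957, 2.977, 0.004, 0.002, -0.494]
```

carry_out --pt "0.25 -0.18 0 0 0 -0.015" --pt "0.9 -0.66 0 0 0 -0.055" --pt "1.7 -1.25 0 0 0 -0.1" --pt "2.5 -1.84 0 0 0 -0.15" --pt "3.3 -2.43 0 0 0 -0.2" --pt "4.1 -3.02 0 0 0 -0.25" --pt "4.9 -3.61 0 0 0 -0.3" --pt "5.7 -4.2 0 0 0 -0.35" --pt "6.5 -4.79 0 0 0 -0.4" --pt "7.3 -5.37 0 0 0 -0.45" --pt "7.8 -5.74 0 0 0 -0.48" --pt "8.08 -5.95 0.1 0 0 -0.494" --pt "8.08 -5.95 0.1 0 0 -0.494" --pt "8.08 -5.95 0.5 0 0 -0.494" --pt "8.08 -5.95 1.2 0 0 -0.494" --pt "8.08 -5.95 1.9 0 0 -0.494" --pt "8.08 -5.95 2.15 0 0 -0.494" --pt "8.08 -5.95 2.15 0 0 -0.494" --pt "8.08 -5.95 2.15 0 0 -0.494"

```text
clock: 35.83
eef_pos: [0.4523, 0.0879, 0.1645]
tcp_rot: [0.0, 0.584, 0.812, 0.001]
force: [0.3, 0.8, -0.8]
finger_gap: 0.0223
grasp_force: 40.0
```

```bash
python3 g.py 452.5,87.3,132,18.6; python3 -c "
from rig import *;import cv2,numpy as np
f=capture('scene')['frame'];a=f[110:350,130:430]
a=cv2.resize(a,None,fx=2.5,fy=2.5);cv2.imwrite('pics/a7.png',cv2.convertScaleAbs(a,alpha=1.6))"
```

```text
t 35.83 pos [452.3  87.9 164.5] yaw y 18.58 F [ 0.3  0.8 -0.8] gap 22.3 grip 40.0
452.5,87.3,132,18.6 [-0.016, -0.002, 0.813, 0.001, 0.0, -0.0]
```

View pics/a7.png

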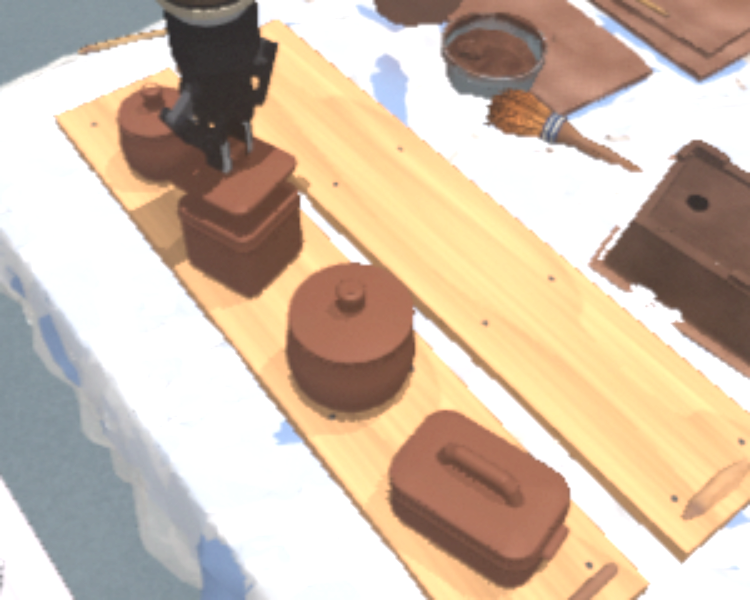

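The other three lids are seated; the caddy lid hangs squarely above its caddy (crop (240,185)), a little tilted. Lower.

carry_out --pt "-0.01 0 0.2 0 0 0" --pt "-0.01 0 0.35 0 0 0" --pt "-0.01 0 0.45 0 0 0" --pt "-0.01 0 0.54 0 0 0" --pt "-0.01 0 0.62 0 0 0" --pt "-0.01 0 0.68 0 0 0" --pt "-0.01 0 0.73 0 0 0" --pt "-0.01 0 0.77 0 0 0" --pt "-0.01 0 0.77 0 0 0" --pt "-0.01 0 0.77 0 0 0"

```text
clock: 37.12
eef_pos: [0.4517, 0.0877, 0.133]
tcp_rot: [0.0, 0.583, 0.812, 0.0]
force: [0.9, -0.8, -1.8]
finger_gap: 0.0223
grasp_force: 40.0
```

carry_out --pt "0 0 0.03 0 0 0" --pt "0 0 0.05 0 0 0" --pt "0 0 0.05 0 0 0"

```text
clock: 37.5
eef_pos: [0.4519, 0.0878, 0.132]
tcp_rot: [-0.0, 0.583, 0.812, 0.0]
force: [-4.5, -0.8, 17.0]
finger_gap: 0.0221
grasp_force: 42.4
```

carry_out --pt "0 0 0 0 0 0" --pt "0 0 -0.02 0 0 0" --pt "0 0 -0.02 0 0 0"

```text
clock: 37.88
eef_pos: [0.4519, 0.0878, 0.132]
tcp_rot: [0.0, 0.583, 0.812, 0.0]
force: [-1.9, 0.2, 6.3]
finger_gap: 0.0221
grasp_force: 41.0
```

carry_out --pt "0 0 0 0 0 0" --pt "0 0 0 0 0 0" --pt "0 0 0 0 0 0" --pt "0 0 0 0 0 0" --pt "0 0 -0.1 0 0 0" --pt "0 0 -0.4 0 0 0" --pt "0 0 -1.2 0 0 0" --pt "0 0 -2.3 0 0 0" --pt "0 0 -3.5 0 0 0" --pt "0 0 -4.5 0 0 0" --pt "-1 2 -5 0 0 0" --pt "-1 2.5 -5 0 0 0" --pt "-1 2.5 -5 0 0 0" --pt "-1 2.5 -5 0 0 0" --claw 0.65

```text
clock: 39.62
eef_pos: [0.5587, 0.0815, 0.3319]
tcp_rot: [-0.0, 0.584, 0.812, -0.0]
force: [0.6, -0.0, -0.1]
finger_gap: 0.0553
grasp_force: 0.0
```

```bash
python3 - <<'E'
from rig import *;from h import *
s=capture('scene');t=capture('top')
f=s['frame'][110:350,130:430];cv2.imwrite('pics/a8.png',cv2.convertScaleAbs(cv2.resize(f,None,fx=2.5,fy=2.5),alpha=1.6))
for k in POT:
    try:print(k,"top",fit(k,blob(t,POT[k],88,.036+H[k]/1e3)))
    except Exception as e:print(k,e)
print(get_state()["eef_pos"],get_state()["clock"])
E
```

```text
small max() iterable argument is empty
caddy top (452.4, 82.6, 90.5, 83.7, 'longdir deg', np.float32(17.8))
large top (451.1, -94.3, 105.4, 105.9)
butter top (448.4, -270.4, 89.0, 134.4, 'longdir deg', np.float32(106.5))
[0.55825759 0.08165973 0.33205852] 39.725
```

View pics/a8.png

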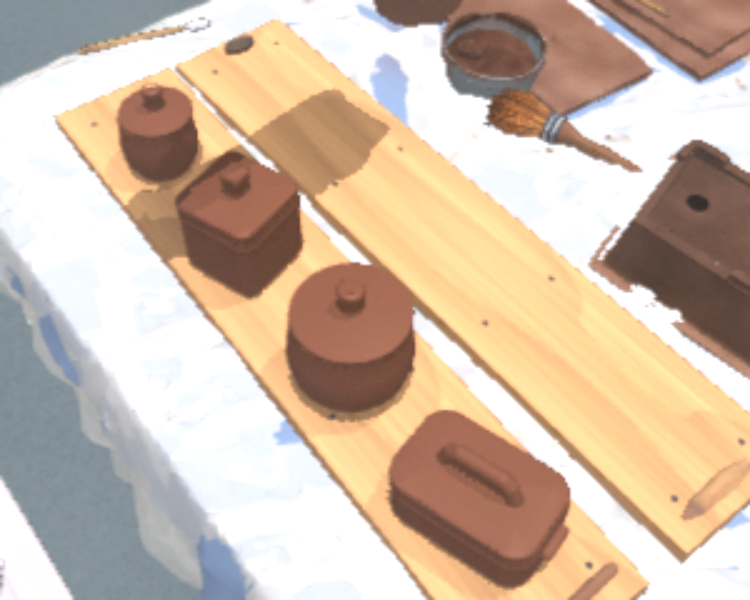

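All four lids sit flush on their pots, at crop positions (157,110), (240,195), (350,300) and (480,480). The arm is clear.

```bash
python3 -c "
from rig import *
print(close_job())"
```

```text
the job is handed in; nothing more can be done
None
```

All four lids are on their own pots, and the last picture shows each one flush on its rim with the pots still standing; I handed the job in at about 40 s of the 109 s allowed, and no verdict came back.

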